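# Load the pot brush with soap and leave it in the pan

### The arm

A 7-joint arm with a two-finger parallel gripper is mounted at the origin on a cart in front of the work surface, level with it; the furniture and walls round the work are solid. World frame = base frame: x ahead of the robot, y to its left, z up, the work surface at z = 0. Lengths are in m, angles in rad, forces in N, time in s.
With the tool pointing down it reaches from about 0.4 to 0.925 m from the base axis. Payload 5.6 kg.
Tool frame: the origin (TCP) lies on the front face of the gripper's body, between the roots of the fingers; the fingertips stand 73 mm ahead of it and the grasp point (between the pads) lies 54 mm ahead of it; z points along the fingers, y is the line along which they close (so a half turn about z gives the same grasp; the last joint's range is limited). The gripper opens to 85 mm and grips with 20 to 120 N. Pads are 22 mm wide; open, the fingers measure 114 mm over their backs; the gripper's body (76 mm by 85 mm) begins 54 mm behind the grasp point. The pads swing forward as they close: fully open they stand 13 mm farther back than shut.
Start: joints at [1.119, 0.468, -0.012, 1.603, 0.006, 1.071, -0.056], TCP at [0.258, -0.596, 0.304] pointing down, gripper open.
Joint ranges: [-2.53, 2.53], [-0.31, 2.02], [-1.57, 1.55], [0.28, 2.44], [-1.29, 4.43], [0.15, 1.84], [-2.92, 2.92]. Speed limits (rad/s): [2.57, 2.57, 3.14, 3.14, 3.14, 3.14, 3.14].

### API

Orientations are given as a 3x3 rotation matrix whose columns are the frame's x, y, z axes.
In Python, from workcell import arm gives the robot as it stands. The module is installed in compiled form; this text tells all that it offers.
- The arm moves only by the shell command python3 -m pendant 'ROWS'. ROWS is JSON, one flat list of numbers, 7 for each row, row after row: the shift along the tool's x, y, z scaled (see below), then the turn, a rotation vector about the tool's x, y, z scaled (see below), then the closure, from 0 (fully open) to 1 (shut). A call has 1 to 5 rows; each row is the pose to reach, as a shift and turn from the pose commanded when the call began, along the tool's axes at that moment, turning the shorter way round; what a row does not reach only later rows make up. The controller multiplies each number of a shift by 300 mm and each number of a turn by pi rad. A row lasts 1/12 s, in which the tool goes at most 41.7 mm and 7.16 degrees, less where a joint would pass 70% of its speed; a pose out of reach is approached as far as the arm can. A call with a number of a shift or a turn outside -1 to 1 is refused whole. A call with a gripper value outside its range is refused whole. The fingers move at their own pace and stop on an object; the grip force is fixed at half the most. Time passes only in rows, so rows that repeat a pose let the fingers close. It gives the time, the measured TCP pose, the force, the opening and the grip force at its end, in the units of the state.
- arm.observe(): the state, without advancing time (a new reading comes with each control period).
- arm.grab_frame(name): name is "scene" or "top" or "wrist"; returns (picture, depth): 400x640x3 uint8, blue, green, red; 400x640 float32, m along the optical axis (not along the pixel's ray), 0 where there is no reading.
- arm.camera_info(name): a dict with "K" (3x3 intrinsics, pixels), "k1" (the pictures are not rectified: a ray, as slopes to the right and down, at radius r is drawn at 1 + k1 r^2 times it, then the intrinsics apply), "rvec" (rotation vector, rad) and "tvec" (3), from world to camera coordinates, as OpenCV has them. Camera axes: x right, y down, z forward; pixel columns grow to the right and rows downward; lengths in m; the calibration is good to about 2 mm. A picture is of the moment at which its call begins: read the wrist's pose just before it. camera_info takes no time and is no camera call; for the wrist camera it gives the pose at the moment of the call.
- arm.close_job(): hands the job in; it is judged then, once.
Trained networks look in the newest picture that a camera, given by its name, has taken for a name from the list of things; names that differ only in an ending like _2 or _b are one class to them, and where a whole thing is asked for, a point or a joint stands for the part that bears it (a point fixed in the world has none). Each returns a list of dicts, best first, with "conf" (0 to 1); they miss things now and then, are a little off and sometimes report something else, mostly with a low value. They report only what shows in the picture. A call takes as long as a camera call. They do not tell look-alikes from the thing itself.
- arm.trace(camera, target): "mask" (400x640 bool, what is visible of it) and "rect" ([left, top, right, bottom] in pixels, round what is visible of it).
- arm.mark_of(camera, target): "point" ([row, column] in pixels: a listed point, or the origin of a listed thing).
The state is a dict: "time": time; "joints": joint angles; "qd": joint speeds; "joint_efforts": joint torques, N m; "ee_pos": TCP position; "ee_rot": TCP orientation; "contact_force": force on the tool from outside, world axes, zero at the start; "ft_torque": the same for the moment, N m; "finger_gap": opening from 0.0 (shut) to 1.0 (fully open); "finger_force": force on a finger pad.
Only numpy, scipy, OpenCV 4.12 (cv2) and the standard library are available. Lean on these libraries where they do the work, as an engineer would, in place of code of your own. Each camera call takes 0.05 s, during which the arm holds its last target. There are 200 camera calls.

### The job

Take the wooden pot brush by its handle and dip it into the leaning white pot, straight along the pot's axis, until the bristles press flat and gently on the soap inside, whose level is unknown; keep them there about a second. Draw the brush right out, stand it upright on its bristles in the middle of the frying pan, ready for scrubbing, and let go. Leave the pan, the pepper mill and the mug where they are.

Things in the scene. Friction and masses are not known exactly. Their poses are not given: they have to be found in the camera images.
- brush: loose round pot brush of light wood, 0.1 to 0.2 kg, 148 mm tall, standing on its bristles. Origin: centre of the flat underside of the bristles; z runs up the handle. Stiff bristle head (gives under 1 mm when pressed) 45 to 48 mm in diameter from 0 to 40 mm, narrowing to a 19 mm neck at 52 mm; plain round handle of 26 mm diameter from 76 to 148 mm, a thin dark ring at 140 mm
- soap_pot: white ceramic round pot, fixed in a wooden cradle so that it leans 32 degrees from vertical, mouth towards the middle of the worktop (the robot's left). Origin: centre of its underside; z runs along the pot's axis out of the mouth. Outer diameter 80 mm, inner 71 mm, rim plane at z = 90 mm. On its axis lies hard soap (see soap_stand)
- pan: loose dark small frying pan, 1.1 kg, 161 mm wide, 289 mm long with its handle, 68 mm high at the handle, rim of the bowl 50 mm high. Origin: on the worktop under the middle of the whole length; the handle points along -y, the bowl's centre is at y = +62.5 mm. z is up
- pan_floor (a point): centre of the pan's flat inner floor, on its upper face 4 mm above the worktop; flat floor about 118 mm in diameter
- mill: loose bystander: wooden pepper mill, 58 mm in diameter, 170 mm tall, upright; taller and thicker than the brush, waisted. Origin: centre of its foot; z up
- mug: loose bystander: white mug, 78 mm in diameter, 97 mm tall, 110 mm with its handle, upright. Origin: centre of its footprint; z up
- soap_stand: the pot's wooden cradle with pot, fixed to the worktop, 150 x 100 mm base; origin under the base, on the worktop. The hard cream-coloured soap in the pot fills the bore, has a flat top square to the pot's axis, worn to an unknown level 32 to 62 mm below the rim plane; it is rigid and does not give way (it takes over 80 N to shift)
Mind the look-alikes: they are no part of the job. Leave any red look-alike of the brush alone.

How it is judged:
On the way, in this order (a step that is already met when the one before it is completed fails the run):
1. the brush's bristles are pressed squarely (within 0.2 rad of the pot's axis) on the soap block with more than 1 N, for 0.5 s (contact force between brush and soap_c0 above 1 N and contact force between brush and the fingers above 1 N and angle between the z axis of brush and the z axis of soap_pot, either way round below 0.2 rad), for 0.5 s.
2. the brush, held, is drawn right out of the pot: its bristle end is more than 8 mm beyond the rim plane (z of brush in the frame of soap_pot above 0.098 m and contact force between brush and the fingers above 1 N), for 0.1 s.
At the end, for the whole second after the job is handed in: the brush stands upright (within 0.12 rad) and still on its bristles on the pan's floor, its axis within 35 mm of the centre of the floor, released; the pan is level on the worktop (horizontal distance between brush and pan_floor below 0.035 m and z of brush in the frame of pan_floor below 0.006 m and angle between brush's own z axis and vertical below 0.12 rad and linear speed of brush below 0.02 m/s and angle between pan's own z axis and vertical below 0.08 rad); the robot touches nothing.
It fails at once if the brush is pressed on the soap or the pot with more than 40 N (contact force between brush and soap_pot above 40 N).
It fails at once if the brush is pressed or dropped into the pan with more than 40 N (contact force between brush and pan above 40 N).
It fails at once if the pan is shoved by more than 30 mm (distance of pan from where it was at the start of the episode above 0.03 m).
It fails at once if the pepper mill is moved by more than 20 mm or tipped (distance of mill from where it was at the start of the episode above 0.02 m or angle between mill's own z axis and vertical above 0.3 rad).
It fails at once if the mug is moved by more than 20 mm or tipped (distance of mug from where it was at the start of the episode above 0.02 m or angle between mug's own z axis and vertical above 0.3 rad).
It also fails if it takes over 58 s, if anything falls off the work surface, if the arm or the gripper's body presses on something with over 40 N, if the wrist force passes 120 N, or if a joint passes its speed limit or range.

## Working session

There is one attempt and no reset: what is moved stays moved. The work goes in short steps, Python scripts to look and compute and a shell command to move; the robot and the scene stay as the last step left them, time stands still between calls to the robot, and variables do not carry over. Pictures are saved under pics/ and viewed, at most 10 in all, crops included, and the job is handed in when it is done.

```bash
mkdir -p pics
cat > h.py <<'E'
import numpy as np, cv2
from workcell import arm
def px2w(cam,pts,depth=None,z=None,info=None):
    """pts: Nx2 (col,row). depth array per point, or plane z"""
    c=info or arm.camera_info(cam); K=np.array(c["K"]);k1=c["k1"]
    R=cv2.Rodrigues(np.array(c["rvec"],float))[0];t=np.array(c["tvec"],float).ravel()
    n=cv2.undistortPoints(np.array(pts,float).reshape(-1,1,2),K,np.array([k1,0,0,0.])).reshape(-1,2)
    d=np.c_[n,np.ones(len(n))]; o=-R.T@t
    if depth is not None: return (d*np.asarray(depth)[:,None]-t)@R
    w=d@R; return o+w*((z-o[2])/w[:,2])[:,None]
def cloud(cam,mask,depth,info=None):
    r,c=np.nonzero(mask&(depth>0)); return px2w(cam,np.c_[c,r],depth[r,c],info=info)
E
python3 - <<'E'
from h import *
print(arm.observe())
for cam in("scene","top"):
    p,d=arm.grab_frame(cam); cv2.imwrite(f"pics/{cam}1.png",p)
    for t in("brush","soap_pot","pan","mill","mug"):
        for r in arm.trace(cam,t)[:3]:
            w=cloud(cam,r["mask"],d)
            if len(w): print(cam,t,round(r["conf"],2),np.round(r["rect"]),np.round(np.percentile(w,[2,50,98],axis=0),3).tolist())
E
```

```text
{'time': 0.0, 'joints': array([ 1.11900153,  0.46839291, -0.01165413,  1.60365771,  0.00598173,
        1.07137309, -0.05632162]), 'qd': array([-0.00053435,  0.00063675, -0.00031116,  0.00198747,  0.00055588,
        0.00030971,  0.00032978]), 'joint_efforts': array([-4.63644319e-04, -5.32391453e+01,  2.13119737e-02, -2.51309162e+01,
        1.14027472e-02,  7.71838648e-03,  1.48458253e-05]), 'ee_pos': array([ 0.25817825, -0.59604702,  0.3029139 ]), 'ee_rot': array([[ 9.17619756e-01,  3.97458623e-01, -7.91909306e-04],
       [ 3.97459403e-01, -9.17618343e-01,  1.61219112e-03],
       [-8.58912427e-05, -1.79413022e-03, -9.99998387e-01]]), 'contact_force': array([-0.46650799,  0.47022964,  0.40232066]), 'ft_torque': array([-0.01121737, -0.03594078,  0.0099997 ]), 'finger_force': 0.0, 'finger_gap': 1.0010072615278032}
scene brush 0.85 [316. 222. 333. 272.] [[0.348, 0.102, 0.003], [0.365, 0.12, 0.05], [0.386, 0.133, 0.147]]
scene brush 0.75 [334. 186. 353. 238.] [[0.358, -0.136, -0.001], [0.376, -0.043, 0.048], [0.409, -0.03, 0.147]]
scene brush 0.71 [289. 204. 312. 251.] [[0.439, 0.064,
[... 536 characters left out ...]
0.088, 0.035], [0.369, 0.102, 0.053], [0.391, 0.121, 0.15]]
top brush 0.65 [232. 129. 271. 176.] [[0.55, 0.091, 0.0], [0.598, 0.135, 0.043], [0.651, 0.166, 0.097]]
top brush 0.58 [264. 197. 285. 219.] [[0.441, 0.055, 0.012], [0.456, 0.07, 0.05], [0.48, 0.094, 0.15]]
top soap_pot 0.97 [458. 188. 496. 225.] [[0.416, -0.454, 0.049], [0.457, -0.415, 0.075], [0.493, -0.365, 0.135]]
top soap_pot 0.67 [238. 126. 270. 176.] [[0.55, 0.091, 0.004], [0.598, 0.134, 0.044], [0.649, 0.164, 0.097]]
top pan 0.7 [118. 160. 230. 223.] [[0.429, 0.194, 0.001], [0.496, 0.282, 0.014], [0.572, 0.447, 0.068]]
top mill 0.92 [345. 192. 374. 219.] [[0.435, -0.151, 0.007], [0.452, -0.124, 0.148], [0.48, -0.103, 0.168]]
```

Run:
```python
import cv2,numpy as np
s=cv2.imread("pics/scene1.png");t=cv2.imread("pics/top1.png")
a=cv2.resize(s[140:290,270:390],None,fx=4,fy=4,interpolation=2); b=cv2.resize(t[150:300,220:390],(400,353))
o=np.zeros((600,800,3),np.uint8);o[:,:400]=cv2.resize(a,(400,500)).repeat(1,0)[:0].sum() if 0 else 0
a=cv2.resize(a,(400,500));o[:500,:400]=a;o[:353,400:]=b
cv2.imwrite("pics/crop1.png",o)
```

```text
(no output)
```

View pics/top1.png

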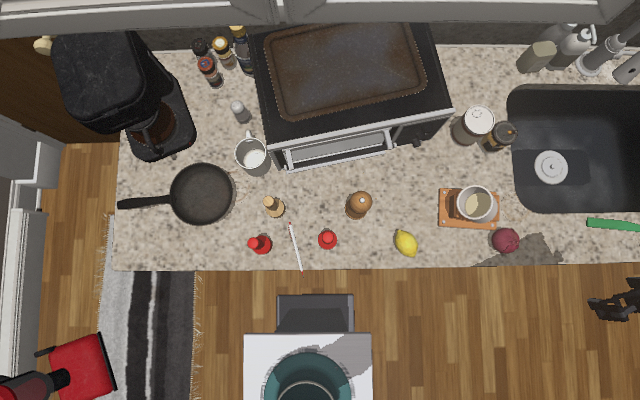

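```bash
sleep 1
```

```text
(no output)
```

View pics/crop1.png

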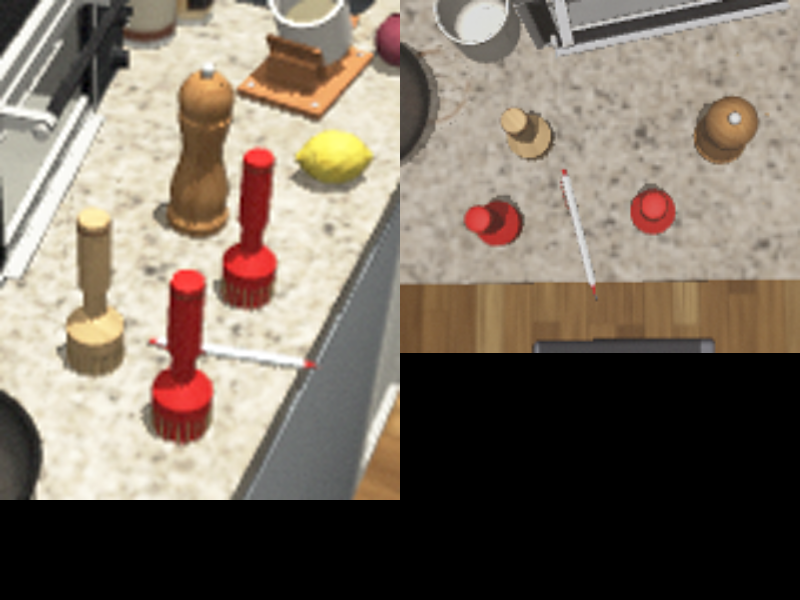

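Candidates in the top view: wooden brush at (274,207), red look-alikes at (258,245) and (327,240), mill at (358,204). The wooden one, with its narrow neck and bristle head, is the brush, and the crop confirms it. The pan bowl is at (202,193), the pot at (476,204) and the mug at (251,153).

```bash
cat >> h.py <<'E'
def circ(xy):
    A=np.c_[2*xy,np.ones(len(xy))];s=np.linalg.lstsq(A,(xy**2).sum(1),rcond=None)[0]
    return s[:2],np.sqrt(s[2]+s[:2]@s[:2])
E
python3 - <<'E'
from h import *
for cam in("scene","top"):
    p,d=arm.grab_frame(cam)
    for r in arm.trace(cam,"brush"):
        w=cloud(cam,r["mask"],d); m=np.median(w,0)
        if abs(m[0]-.457)<.02 and abs(m[1]-.08)<.03:
            h=w[(w[:,2]>.142)&(w[:,2]<.155)]; print(cam,"handle top",len(h),h.mean(0).round(4),np.ptp(h,0).round(3))
            h=w[(w[:,2]>.005)&(w[:,2]<.04)]; print("  head",len(h),circ(h[:,:2]),h.mean(0).round(3))
    for t in("brush","pan_floor","pan","soap_pot","soap_stand","mill","mug"):
        print(cam,t,[(round(r["conf"],2),np.round(r["point"],1).tolist(),px2w(cam,[r["point"][::-1]],z=.004 if t=="pan_floor" else 0)[0].round(3).tolist()) for r in arm.mark_of(cam,t)[:3]])
    r=arm.trace(cam,"pan")[0];w=cloud(cam,r["mask"],d); b=w[(w[:,2]>.044)&(w[:,2]<.054)&(w[:,1]<.36)];print(cam,"pan rim",circ(b[:,:2]))
    r=arm.trace(cam,"soap_pot")[0];w=cloud(cam,r["mask"],d)
    a=np.array([0,.53,.848]);
    for i in range(4):
        s=w@a; top=np.percentile(s,99); q=w[s>top-.006]
        c=q.mean(0); n=np.linalg.svd(q-c)[2][2]; n*=np.sign(n[2]); print(cam,"pot",len(q),c.round(4),n.round(3)); 
    r=arm.trace(cam,"soap_stand")
    if r: 
        w=cloud(cam,r[0]["mask"],d); f=w[(w[:,2]<.025)]; print("stand",cv2.minAreaRect((f[:,:2]*1000).astype(np.float32)),np.percentile(w[:,2],[2,98]))
p,d=arm.grab_frame("wrist");cv2.imwrite("pics/w1.png",p)
E
```

```text
scene handle top 57 [0.4606 0.0803 0.1459] [0.025 0.02  0.008]
  head 173 (array([0.4616943 , 0.07829572]), np.float64(0.021345500404868455)) [0.454 0.092 0.024]
scene brush [(0.85, [265.9, 324.2], [0.37, 0.109, 0.0]), (0.62, [249.1, 298.0], [0.459, 0.085, 0.0]), (0.59, [228.8, 342.9], [0.38, -0.047, 0.0])]
scene pan_floor [(0.61, [291.4, 248.3], [0.498, 0.268, 0.004])]
scene pan [(0.83, [311.6, 238.5], [0.488, 0.323, 0.0])]
scene soap_pot [(0.74, [151.5, 365.5], [0.47, -0.506, 0.0])]
scene soap_stand [(0.88, [161.8, 359.0], [0.466, -0.421, 0.0])]
scene mill [(0.67, [201.8, 332.1], [0.459, -0.151, 0.0]), (0.24, [311.6, 238.8], [0.487, 0.323, 0.0])]
scene mug [(0.59, [241.5, 245.0], [0.604, 0.124, 0.0])]
scene pan rim (array([0.49780214, 0.26428608]), np.float64(0.0774117667412734))
scene pot 65 [ 0.4459 -0.3878  0.1142] [0.03  0.534 0.845]
scene pot 65 [ 0.4459 -0.3878  0.1142] [0.03  0.534 0.845]
scene pot 65 [ 0.4459 -0.3878  0.1142] [0.03  0.534 0.845]
scene pot 65 [ 0.4459 -0.3878  0.1142] [0.03  0.534 0.845]
stand ((540.632568359375, -703.078125), (134.402099609375, 774.07415771
[... 401 characters left out ...]
, 0.263, 0.004])]
top pan [(0.67, [201.0, 182.8], [0.488, 0.323, 0.0])]
top soap_pot [(0.69, [209.3, 482.1], [0.454, -0.459, 0.0])]
top soap_stand []
top mill [(0.61, [209.3, 359.1], [0.459, -0.138, 0.0])]
top mug [(0.65, [158.3, 256.7], [0.6, 0.129, 0.0])]
top pan rim (array([0.49854407, 0.26314171]), np.float64(0.07816970770191765))
top pot 186 [ 0.4532 -0.3939  0.1177] [0.034 0.528 0.849]
top pot 186 [ 0.4532 -0.3939  0.1177] [0.034 0.528 0.849]
top pot 186 [ 0.4532 -0.3939  0.1177] [0.034 0.528 0.849]
top pot 186 [ 0.4532 -0.3939  0.1177] [0.034 0.528 0.849]
stand ((460.5638427734375, -422.066650390625), (162.66091918945312, 117.14026641845703), 85.14691162109375) [0.00690593 0.13200051]
```

```bash
sleep 5
```

```text
(no output)
```

View pics/w1.png

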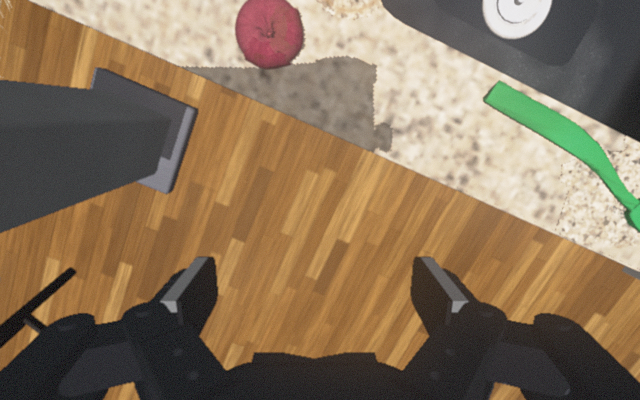

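The wrist view shows only an apple and the sink edge, with no pot in sight. I measure the brush at (0.462,0.077) and the pan centre at (0.498,0.264). Next I fit the pot rim and work out the first move.

```bash
cat >> h.py <<'E'
from scipy.spatial.transform import Rotation as Ro
def Rdip(az,tilt):
    """tool rot: x at azimuth az-90, z opposite to axis leaning 'tilt' towards az (deg)"""
    a,t=np.radians([az,tilt]); x=np.array([np.sin(a),-np.cos(a),0]); z=-np.array([np.sin(t)*np.cos(a),np.sin(t)*np.sin(a),np.cos(t)])
    return np.c_[x,np.cross(z,x),z]
def go(P,R=None):
    o=arm.observe(); R0=o["ee_rot"]; s=R0.T@(np.array(P)-o["ee_pos"]); v=np.zeros(3) if R is None else Ro.from_matrix(R0.T@R).as_rotvec()
    print("t",round(o["time"],2),"pos",o["ee_pos"].round(4),"F",o["contact_force"].round(2),"gap",round(o["finger_gap"],3),"ff",round(o["finger_force"],1))
    print("shift mm",(s*1000).round(1),"turn deg",np.degrees(v).round(1)); print("ROW",(s/.3).round(4).tolist(),(v/np.pi).round(4).tolist(),"rows>=",round(max(np.linalg.norm(s)/.0417,np.degrees(np.linalg.norm(v))/7.16),1))
def rim(cam,mask,d,n,top=None):
    w=cloud(cam,mask,d); s=w@n; t=np.percentile(s,99) if top is None else top
    q=w[abs(s-t)<.006]; u=np.cross([0,0,1],n);u/=np.linalg.norm(u);v=np.cross(n,u)
    c,r=circ(np.c_[q@u,q@v]); 
    e=np.hypot(q@u-c[0],q@v-c[1]); return c[0]*u+c[1]*v+n*np.median(q@n),r,len(q),np.percentile(e,[5,50,95]).round(4)
E
python3 - <<'E'
from h import *
n=np.array([.038,.529,.848]);n/=np.linalg.norm(n)
for cam in("top","scene"):
    p,d=arm.grab_frame(cam); r=arm.trace(cam,"soap_pot")[0]; print(cam,rim(cam,r["mask"],d,n))
go([.40,-.42,.34],Rdip(86,0))
E
```

```text
top (array([ 0.45709133, -0.39231422,  0.11603233]), np.float64(0.037948848098112456), 231, array([0.0357, 0.0378, 0.04  ]))
scene (array([ 0.45563294, -0.39063544,  0.11470405]), np.float64(0.03738876974046718), 74, array([0.0349, 0.0373, 0.0396]))
t 2.05 pos [ 0.2583 -0.5965  0.3039] F [-0.34 -0.24 -0.36] gap 0.997 ff 0.0
shift mm [ 200.1 -105.6  -36.1] turn deg [ 0.   0.  27.4]
ROW [0.6671, -0.3521, -0.1205] [0.0, 0.0, 0.1523] rows>= 5.5
```

```bash
python3 -m pendant '[0.667,-0.352,-0.12,0,0,0.152,0, 0.667,-0.352,-0.12,0,0,0.152,0, 0.667,-0.352,-0.12,0,0,0.152,0, 0.667,-0.352,-0.12,0,0,0.152,0, 0.667,-0.352,-0.12,0,0,0.152,0]'
python3 - <<'E'
from h import *
n=np.array([.038,.529,.848]);n/=np.linalg.norm(n)
i=arm.camera_info("wrist");p,d=arm.grab_frame("wrist"); cv2.imwrite("pics/w2.png",p)
for r in arm.trace("wrist","soap_pot")[:2]:
    w=cloud("wrist",r["mask"],d,i); print(r["conf"],r["rect"],np.percentile(w,[2,50,98],axis=0).round(3)); print(rim("wrist",r["mask"],d,n))
    s=(w-[.456,-.3915,.1155])@n; rad=np.linalg.norm(w-[.456,-.3915,.1155]-s[:,None]*n,axis=1)
    print("inside depths",np.percentile(s[rad<.025],[5,25,50,75,95]).round(4))
go([.42,-.15,.34],Rdip(86,0))
E
```

```text
time: 2.47
ee_pos: [0.3875, -0.4351, 0.3369]
ee_rot: [[0.997, -0.074, 0.0], [-0.074, -0.997, -0.0], [0.0, 0.0, -1.0]]
contact_force: [0.6, -1.4, -0.3]
finger_gap: 1.0
finger_force: 0.0
0.64 [225.7, 63.8, 343.3, 162.1] [[ 0.42  -0.464  0.049]
 [ 0.458 -0.408  0.09 ]
 [ 0.493 -0.363  0.134]]
(array([ 0.46363965, -0.38696674,  0.11725518]), np.float64(0.03766780817224364), 1705, array([0.0356, 0.0377, 0.0397]))
inside depths [-0.0591 -0.0585 -0.0581 -0.0576 -0.057 ]
t 2.57 pos [ 0.3931 -0.4301  0.338 ] F [ 0.46 -0.16  0.44] gap 1.0 ff 0.0
shift mm [  11.1 -281.2   -1.4] turn deg [-0.1 -0.3  0.8]
ROW [0.0369, -0.9374, -0.0048] [-0.0006, -0.0015, 0.0043] rows>= 6.7
```

Run:
```python
from h import *
n=np.array([.038,.529,.848]);n/=np.linalg.norm(n)
i=arm.camera_info("wrist");p,d=arm.grab_frame("wrist")
r=arm.trace("wrist","soap_pot")[0]; w=cloud("wrist",r["mask"],d,i)
c,rr,k,e=rim("wrist",r["mask"],d,n) if 0 else (None,)*4
s=w@n;t=np.percentile(s,99);q=w[abs(s-t)<.003];m=q.mean(0);nn=np.linalg.svd(q-m)[2][2];nn*=np.sign(nn[2]);print("normal",nn,"tilt",np.degrees(np.arccos(nn[2])),"az",np.degrees(np.arctan2(nn[1],nn[0])))
u=np.cross([0,0,1],n);u/=np.linalg.norm(u);v=np.cross(n,u);q=w[abs(s-t)<.006];cc,rr=circ(np.c_[q@u,q@v]);C=cc[0]*u+cc[1]*v+n*t;print("rim",C,rr)
s=(w-C)@n; z=w[(np.linalg.norm(w-C-s[:,None]*n,axis=1)<.025)];print("soap",np.percentile((z-C)@n,[5,50,95]))
m=z.mean(0);nn=np.linalg.svd(z-m)[2][2];nn*=np.sign(nn[2]);print("soap normal",nn)
go([.42,-.15,.34],Rdip(86,0))
```

```text
normal [0.04439605 0.52922539 0.84731899] tilt 32.07874538245818 az 85.20475716749803
rim [ 0.45790301 -0.3927243   0.11692669] 0.037679883710865385
soap [-0.05975593 -0.05873786 -0.05762941]
soap normal [0.05069528 0.53043333 0.84620947]
t 2.67 pos [ 0.3879 -0.4355  0.337 ] F [-0.75 -1.56  0.08] gap 1.0 ff 0.0
shift mm [  13.5 -287.    -3.2] turn deg [ 0.  -0.   0.3]
ROW [0.045, -0.9566, -0.0106] [0.0002, -0.0002, 0.0015] rows>= 6.9
```

```bash
python3 -m pendant '[0.04,-0.93,0,0,0,0,0, 0.04,-0.93,0,0,0,0,0, 0.04,-0.93,0,0,0,0,0, 0.04,-0.93,0,0,0,0,0, 0.04,-0.93,0,0,0,0,0]'; python3 -c "
from h import *
go([.4615,.0775,.27],Rdip(86,0))"
```

```text
time: 3.08
ee_pos: [0.4089, -0.2295, 0.3364]
ee_rot: [[0.997, -0.072, -0.0], [-0.072, -0.997, -0.001], [-0.0, 0.001, -1.0]]
contact_force: [1.1, 0.3, 0.5]
finger_gap: 0.999
finger_force: 0.0
t 3.08 pos [ 0.4089 -0.2295  0.3364] F [1.07 0.29 0.52] gap 0.999 ff 0.0
shift mm [  30.2 -310.1   66.2] turn deg [ 0.   0.  -0.2]
ROW [0.1008, -1.0336, 0.2206] [0.0002, 0.0001, -0.0008] rows>= 7.6
```

```bash
python3 -m pendant '[0.07,-0.7,0,0,0,0,0, 0.07,-0.7,0,0,0,0,0, 0.07,-0.7,0,0,0,0,0, 0.07,-0.7,0,0,0,0,0, 0.07,-0.7,0,0,0,0,0]' >/dev/null; python3 -c "
from h import *
go([.4615,.0775,.27],Rdip(85,0))"
```

```text
t 3.5 pos [ 0.4448 -0.0241  0.3366] F [ 1.23 -1.03 -0.44] gap 0.997 ff 0.0
shift mm [   9.3 -102.6   66.5] turn deg [ 0.  -0.   0.9]
ROW [0.031, -0.3421, 0.2218] [0.0002, -0.0002, 0.0048] rows>= 2.9
```

```bash
python3 -m pendant '[0.031,-0.342,0.222,0,0,0.005,0, 0.031,-0.342,0.222,0,0,0.005,0, 0.031,-0.342,0.222,0,0,0.005,0, 0.031,-0.342,0.222,0,0,0.005,0, 0.031,-0.342,0.222,0,0,0.005,0]' >/dev/null
python3 - <<'E'
from h import *
i=arm.camera_info("wrist");p,d=arm.grab_frame("wrist"); cv2.imwrite("pics/w3.png",p)
for r in arm.trace("wrist","brush")[:3]:
    w=cloud("wrist",r["mask"],d,i)
    print(r["conf"],r["rect"],np.median(w,0).round(3))
    h=w[(w[:,2]>.08)&(w[:,2]<.155)]; 
    if len(h)>20:
        t=h[h[:,2]>.144]; print(" top",len(t),t.mean(0).round(4),np.ptp(t,0).round(4)); g=h[h[:,2]<.14]; print(" handle side",len(g), circ(g[:,:2]) if len(g)>10 else "")
go([.4615,.0775,.166],Rdip(85,0))
E
```

```text
0.83 [288.9, 157.0, 338.2, 241.3] [0.471 0.075 0.111]
 top 1089 [0.4641 0.0758 0.1467] [0.0232 0.0239 0.0053]
 handle side 611 (array([0.46283178, 0.07586213]), np.float64(0.012728845369063805))
0.69 [262.1, 241.3, 313.6, 352.6] [0.382 0.106 0.085]
 top 497 [0.3771 0.1079 0.1463] [0.0163 0.0242 0.0045]
 handle side 1366 (array([0.37168869, 0.10883792]), np.float64(0.012582065109812303))
0.61 [418.1, 223.3, 531.9, 325.2] [ 0.392 -0.049  0.08 ]
 top 393 [ 0.388  -0.0558  0.1465] [0.0144 0.0194 0.0046]
 handle side 1408 (array([ 0.38233779, -0.05453215]), np.float64(0.012136177105436649))
t 4.02 pos [0.4617 0.0756 0.2699] F [-0.39 -0.02  0.47] gap 0.999 ff 0.0
shift mm [ -0.3  -2.  103.9] turn deg [0. 0. 0.]
ROW [-0.0011, -0.0067, 0.3465] [0.0003, 0.0, 0.0] rows>= 2.5
```

View pics/w3.png

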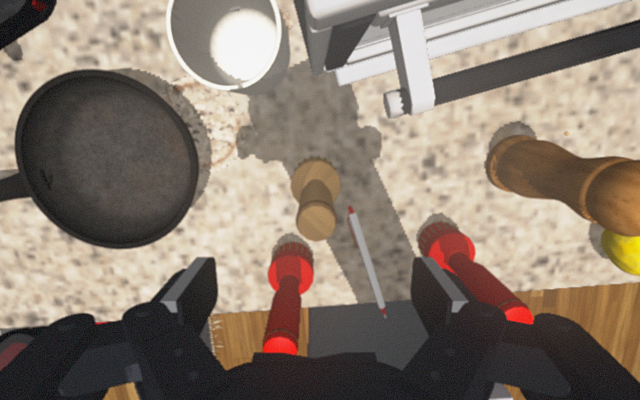

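The wooden brush is at (317,200), between the open fingers' lines, and the two reds are nearer at (290,290) and (470,270). The tool is already centred over it, so I descend and grip.

```bash
python3 -m pendant '[0.003,0,0.17,0,0,0,0, 0.003,0,0.26,0,0,0,0, 0.003,0,0.347,0,0,0,0, 0.003,0,0.347,0,0,0,0, 0.003,0,0.347,0,0,0,0]'; python3 -m pendant '[0,0,0,0,0,0,1,0,0,0,0,0,0,1,0,0,0,0,0,0,1,0,0,0,0,0,0,1,0,0,0,0,0,0,1]'
```

```text
time: 4.43
ee_pos: [0.4622, 0.0757, 0.1659]
ee_rot: [[0.996, -0.087, -0.001], [-0.087, -0.996, -0.001], [-0.001, 0.001, -1.0]]
contact_force: [0.7, -0.3, 0.4]
finger_gap: 1.004
finger_force: 0.0
time: 4.85
ee_pos: [0.4625, 0.0774, 0.1667]
ee_rot: [[0.996, -0.084, 0.002], [-0.084, -0.996, -0.0], [0.002, -0.0, -1.0]]
contact_force: [-0.7, 0.6, 4.4]
finger_gap: 0.301
finger_force: 10.6
```

```bash
python3 -m pendant '[0,0,0,0,0,0,1,0,0,0,0,0,0,1,0,0,0,0,0,0,1,0,0,0,0,0,0,1,0,0,0,0,0,0,1]'; python3 -m pendant '[0,0,-0.1,0,0,0,1,0,0,-0.2,0,0,0,1,0,0,-0.3,0,0,0,1,0,0,-0.4,0,0,0,1,0,0,-0.5,0,0,0,1]'; python3 -c "
from h import *
n=np.array([.046,.528,.848]); C=np.array([.457,-.392,.1165])
go(C+n*(.06+.166),Rdip(85,32))"
```

```text
time: 5.27
ee_pos: [0.4627, 0.0772, 0.1668]
ee_rot: [[0.996, -0.085, 0.002], [-0.085, -0.996, -0.001], [0.002, 0.001, -1.0]]
contact_force: [-0.8, -0.9, 7.1]
finger_gap: 0.289
finger_force: 58.6
time: 5.68
ee_pos: [0.4615, 0.0775, 0.3173]
ee_rot: [[0.996, -0.084, -0.0], [-0.084, -0.996, -0.0], [-0.0, 0.0, -1.0]]
contact_force: [1.2, 0.7, -1.0]
finger_gap: 0.291
finger_force: 59.0
t 5.68 pos [0.4615 0.0775 0.3173] F [ 1.22  0.69 -1.  ] gap 0.291 ff 59.0
shift mm [ 35.3 348.4   9.2] turn deg [-32.   -0.    0.2]
ROW [0.1175, 1.1614, 0.0306] [-0.1778, -0.0002, 0.001] rows>= 8.4
```

```bash
python3 -m pendant '[0.02,0.1,-0.1,0,0,0,1,0.02,0.18,-0.2,0,0,0,1,0.03,0.27,-0.3,0,0,0,1,0.04,0.38,-0.36,0,0,0,1,0.05,0.5,-0.36,0,0,0,1]' >/dev/null; python3 -m pendant '[0.02,0.2,0,0,0,0,1,0.04,0.4,0,0,0,0,1,0.06,0.6,0,0,0,0,1,0.06,0.7,0,0,0,0,1,0.06,0.7,0,0,0,0,1]'; python3 -c "
from h import *
n=np.array([.046,.528,.848]); C=np.array([.457,-.392,.1165])
go(C+n*(.05+.166),Rdip(85,32))"
```

```text
time: 6.52
ee_pos: [0.464, -0.2833, 0.4239]
ee_rot: [[0.996, -0.084, 0.0], [-0.084, -0.996, -0.0], [0.0, 0.0, -1.0]]
contact_force: [0.5, -0.0, -1.6]
finger_gap: 0.291
finger_force: 59.2
t 6.52 pos [ 0.464  -0.2833  0.4239] F [ 0.49 -0.01 -1.56] gap 0.291 ff 59.2
shift mm [  2.4  -5.6 124.3] turn deg [-32.   -0.1   0.2]
ROW [0.0082, -0.0186, 0.4142] [-0.1777, -0.0003, 0.001] rows>= 4.5
```

```bash
python3 -m pendant '[0.008,-0.019,0,-0.035,0,0,1,0.008,-0.019,0.05,-0.07,0,0,1,0.008,-0.019,0.1,-0.108,0,0,1,0.008,-0.019,0.17,-0.145,0,0,1,0.008,-0.019,0.25,-0.1777,0,0.001,1]'; python3 -m pendant '[0,0,0,0,0,0,1,0,0,0,0,0,0,1]' >/dev/null
python3 - <<'E'
from h import *
n=np.array([.046,.528,.848]); C=np.array([.457,-.392,.1165])
i=arm.camera_info("scene");p,d=arm.grab_frame("scene");cv2.imwrite("pics/s2.png",cv2.resize(p[60:220,270:430],(600,600)))
o=arm.observe();R=o["ee_rot"]
for cam in("scene","top","wrist"):
    if cam!="scene": i=arm.camera_info(cam);p,d=arm.grab_frame(cam)
    r,c=np.nonzero(d>0);w=px2w(cam,np.c_[c,r],d[r,c],info=i); s=(w-o["ee_pos"])@R  # tool frame
    for lo,hi in((.115,.125),(.128,.16)):
        k=(s[:,2]>lo)&(s[:,2]<hi)&(np.hypot(s[:,0],s[:,1])<.04); q=s[k]
        if k.sum()>15: print(cam,lo,k.sum(),circ(q[:,:2]),q[:,2].max())
go(C+n*(.01+.166),Rdip(85,32))
E
```

```text
time: 6.93
ee_pos: [0.4681, -0.2756, 0.3495]
ee_rot: [[0.996, -0.075, -0.041], [-0.085, -0.842, -0.532], [0.005, 0.534, -0.845]]
contact_force: [-1.2, -0.3, -1.9]
finger_gap: 0.289
finger_force: 59.6
scene 0.115 66 (array([-0.00173617, -0.00275646]), np.float64(0.0148354470762714)) 0.12491237208029464
scene 0.128 100 (array([-0.00213727, -0.00206507]), np.float64(0.02238841574968367)) 0.1599851102953597
top 0.115 144 (array([-0.00235197,  0.00107953]), np.float64(0.014753033267492183)) 0.12490947532962136
top 0.128 92 (array([-0.0003431 ,  0.00036481]), np.float64(0.02270587406956293)) 0.15980575692881288
wrist 0.115 1574 (array([0.00143711, 0.00160252]), np.float64(0.014978664429691936)) 0.12499347907542024
wrist 0.128 725 (array([0.00091967, 0.00161459]), np.float64(0.022773103953467932)) 0.1599664774205684
t 7.25 pos [ 0.468  -0.2774  0.3509] F [-0.31 -0.1  -1.33] gap 0.284 ff 59.6
shift mm [ -1.3 -26.5  83.8] turn deg [-0.1 -0.1 -0.2]
ROW [-0.0042, -0.0884, 0.2793] [-0.0003, -0.0007, -0.0013] rows>= 2.1
```

View pics/s2.png

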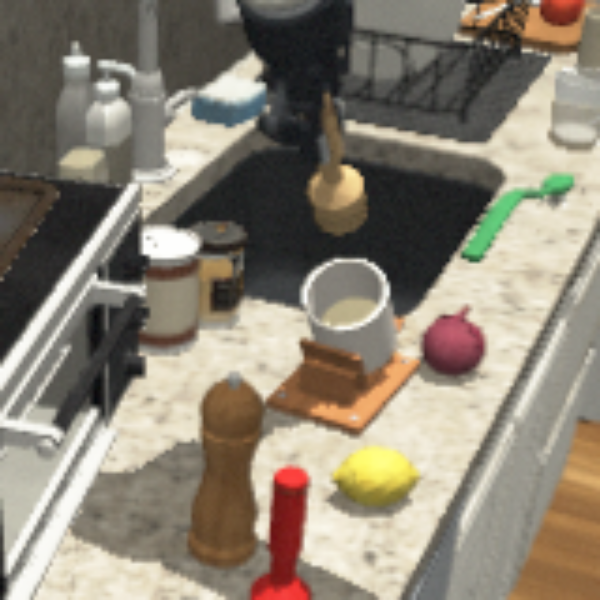

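The crop shows the brush gripped in line with the tool, head at (338,200), above and off the pot mouth at (345,295). The pose fits the depth data to within 2 mm. I move onto the pot's axis just above the rim.

```bash
python3 -m pendant '[-0.004,-0.088,0.07,0,0,0,1,-0.004,-0.088,0.14,0,0,0,1,-0.004,-0.088,0.25,0,0,-0.001,1,-0.004,-0.088,0.279,0,0,-0.001,1,-0.004,-0.088,0.279,0,0,-0.001,1]'
python3 - <<'E'
from h import *
n=np.array([.046,.528,.848]); C=np.array([.457,-.392,.1165])
go(C+n*(-.045+.166),Rdip(85,32))
go(C+n*(-.0587+.166),Rdip(85,32))
E
```

```text
time: 7.67
ee_pos: [0.463, -0.3001, 0.2632]
ee_rot: [[0.996, -0.075, -0.05], [-0.09, -0.845, -0.527], [-0.003, 0.53, -0.848]]
contact_force: [-0.4, -0.2, -1.2]
finger_gap: 0.29
finger_force: 59.7
t 7.67 pos [ 0.463  -0.3001  0.2632] F [-0.39 -0.22 -1.21] gap 0.29 ff 59.7
shift mm [ 2.2  0.3 52.2] turn deg [-0.   0.2 -0. ]
ROW [0.0073, 0.0011, 0.1741] [-0.0001, 0.0013, -0.0002] rows>= 1.3
t 7.67 pos [ 0.463  -0.3001  0.2632] F [-0.39 -0.22 -1.21] gap 0.29 ff 59.7
shift mm [ 2.2  0.3 65.9] turn deg [-0.   0.2 -0. ]
ROW [0.0075, 0.0011, 0.2198] [-0.0001, 0.0013, -0.0002] rows>= 1.6
```

```bash
python3 -m pendant '[0.007,0,0.05,0,0.001,0,1,0.007,0,0.1,0,0.001,0,1,0.007,0,0.14,0,0.001,0,1,0.007,0,0.174,0,0.001,0,1,0.007,0,0.174,0,0.001,0,1]'
python3 - <<'E'
from h import *
n=np.array([.046,.528,.848]); C=np.array([.457,-.392,.1165])
go(C+n*(-.0587+.166),Rdip(85,32))
E
```

```text
time: 8.08
ee_pos: [0.4635, -0.3266, 0.2191]
ee_rot: [[0.996, -0.072, -0.044], [-0.085, -0.845, -0.528], [0.001, 0.53, -0.848]]
contact_force: [-0.5, 0.2, -0.5]
finger_gap: 0.29
finger_force: 59.7
t 8.08 pos [ 0.4635 -0.3266  0.2191] F [-0.52  0.18 -0.51] gap 0.29 ff 59.7
shift mm [-0.9  1.4 14.5] turn deg [-0.  -0.1  0.1]
ROW [-0.0029, 0.0046, 0.0483] [-0.0, -0.0006, 0.0005] rows>= 0.3
```

No contact yet; soap expected about 14 mm further. I creep in.

```bash
python3 -m pendant '[-0.002,0.003,0.01,0,0,0,1,-0.002,0.003,0.018,0,0,0,1,-0.002,0.003,0.026,0,0,0,1,-0.002,0.003,0.034,0,0,0,1,-0.002,0.003,0.034,0,0,0,1]'; python3 -m pendant '[0,0,0.003,0,0,0,1,0,0,0.003,0,0,0,1,0,0,0.006,0,0,0,1,0,0,0.006,0,0,0,1]'
```

```text
time: 8.5
ee_pos: [0.463, -0.3318, 0.2112]
ee_rot: [[0.997, -0.071, -0.043], [-0.083, -0.845, -0.528], [0.002, 0.53, -0.848]]
contact_force: [-1.0, -0.2, -0.2]
finger_gap: 0.291
finger_force: 59.7
time: 8.83
ee_pos: [0.463, -0.3327, 0.2098]
ee_rot: [[0.997, -0.071, -0.042], [-0.083, -0.845, -0.528], [0.002, 0.53, -0.848]]
contact_force: [0.4, 0.3, -0.5]
finger_gap: 0.291
finger_force: 59.7
```

```bash
for i in 1; do python3 -m pendant '[0,0,0.003,0,0,0,1,0,0,0.003,0,0,0,1,0,0,0.006,0,0,0,1,0,0,0.006,0,0,0,1]' | grep -E 'pos|contact'; done
```

```text
ee_pos: [0.4629, -0.3337, 0.2082]
contact_force: [-0.6, -0.3, -0.6]
```

```bash
python3 -m pendant '[0,0,0.003,0,0,0,1,0,0,0.003,0,0,0,1]' | grep -E 'pos|contact'
```

```text
ee_pos: [0.4633, -0.3338, 0.2081]
contact_force: [-1.2, 3.3, 3.9]
```

```bash
python3 -m pendant '[0,0,0.003,0,0,0,1,0,0,0.003,0,0,0,1]' | grep -E 'pos|contact'
```

```text
ee_pos: [0.4636, -0.3338, 0.2081]
contact_force: [-2.7, 6.8, 10.1]
```

Contact at about 12 N along the axis. I hold for more than a second.

```bash
for i in 1; do python3 -m pendant '[0,0,0,0,0,0,1,0,0,0,0,0,0,1,0,0,0,0,0,0,1,0,0,0,0,0,0,1,0,0,0,0,0,0,1]'| grep -E 'time|contact';python3 -m pendant '[0,0,0,0,0,0,1,0,0,0,0,0,0,1,0,0,0,0,0,0,1,0,0,0,0,0,0,1,0,0,0,0,0,0,1]'| grep -E 'time|contact'; python3 -m pendant '[0,0,0,0,0,0,1,0,0,0,0,0,0,1,0,0,0,0,0,0,1,0,0,0,0,0,0,1,0,0,0,0,0,0,1]'; done
```

```text
time: 9.92
contact_force: [-1.7, 6.6, 10.2]
time: 10.33
contact_force: [-2.0, 6.1, 10.9]
time: 10.75
ee_pos: [0.4635, -0.3338, 0.2081]
ee_rot: [[0.997, -0.072, -0.041], [-0.082, -0.845, -0.529], [0.003, 0.53, -0.848]]
contact_force: [-3.6, 6.3, 10.4]
finger_gap: 0.288
finger_force: 61.3
```

Draw out along the axis (about 105 mm).

```bash
python3 -m pendant '[0,0,-0.03,0,0,0,1,0,0,-0.09,0,0,0,1,0,0,-0.17,0,0,0,1,0,0,-0.26,0,0,0,1,0,0,-0.35,0,0,0,1]'; python3 -m pendant '[0,0,0,0,0,0,1,0,0,0,0,0,0,1,0,0,0,0,0,0,1]'|grep -E 'pos|cont|force'; python3 -c "
from h import *
go([.464,-.28,.424],Rdip(85,0))"
```

```text
time: 11.17
ee_pos: [0.4669, -0.2785, 0.2967]
ee_rot: [[0.997, -0.071, -0.043], [-0.083, -0.845, -0.528], [0.001, 0.529, -0.848]]
contact_force: [0.4, 0.0, -1.0]
finger_gap: 0.287
finger_force: 59.8
ee_pos: [0.4666, -0.2795, 0.2953]
contact_force: [-0.2, -0.1, -1.1]
finger_force: 59.8
t 11.42 pos [ 0.4666 -0.2795  0.2953] F [-0.15 -0.13 -1.15] gap 0.289 ff 59.8
shift mm [  -2.4   68.8 -108.8] turn deg [32.  -0.1  0.2]
ROW [-0.0081, 0.2292, -0.3626] [0.1777, -0.0006, 0.0009] rows>= 4.5
```

```bash
python3 -m pendant '[-0.008,0.06,-0.1,0.03,0,0,1,-0.008,0.12,-0.2,0.065,0,0,1,-0.008,0.18,-0.3,0.1,0,0,1,-0.008,0.229,-0.363,0.14,0,0,1,-0.008,0.229,-0.363,0.1777,0,0.001,1]' >/dev/null; python3 -c "
from h import *
go([.498,.264,.43],Rdip(85,0))"
```

```text
t 11.83 pos [ 0.4657 -0.2815  0.4301] F [-0.85 -0.79 -1.28] gap 0.286 ff 59.8
shift mm [ -15.3 -546.3    0.7] turn deg [-0.1 -0.7  0. ]
ROW [-0.051, -1.8209, 0.0024] [-0.0005, -0.0039, 0.0001] rows>= 13.1
```

```bash
python3 -m pendant '[-0.01,-0.11,0,0,0,0,1,-0.01,-0.23,0,0,0,0,1,-0.02,-0.36,0,0,0,0,1,-0.02,-0.49,0,0,0,0,1,-0.02,-0.62,0,0,0,0,1]' >/dev/null;  python3 -m pendant '[0,-0.13,0,0,0,0,1,-0.01,-0.26,0,0,0,0,1,-0.01,-0.39,0,0,0,0,1,-0.02,-0.52,0,0,0,0,1,-0.02,-0.65,0,0,0,0,1]' >/dev/null; python3 -c "
from h import *
go([.498,.264,.26],Rdip(85,0))"
```

```text
t 12.67 pos [0.4849 0.1016 0.423 ] F [ 1.35  0.28 -0.95] gap 0.294 ff 59.9
shift mm [  -1.3 -163.1  162.8] turn deg [ 0.1  0.  -0.1]
ROW [-0.0042, -0.5438, 0.5427] [0.0005, 0.0, -0.0003] rows>= 5.5
```

```bash
python3 -m pendant '[0,-0.13,0.03,0,0,0,1,0,-0.25,0.1,0,0,0,1,0,-0.35,0.18,0,0,0,1,0,-0.44,0.27,0,0,0,1,-0.004,-0.53,0.36,0,0,0,1]' >/dev/null;  python3 -m pendant '[0,-0.015,0.06,0,0,0,1,0,-0.015,0.14,0,0,0,1,0,-0.015,0.18,0,0,0,1,0,-0.015,0.18,0,0,0,1]' >/dev/null
python3 - <<'E'
from h import *
o=arm.observe();R=o["ee_rot"]
for cam in("scene","top","wrist"):
    i=arm.camera_info(cam);p,d=arm.grab_frame(cam)
    if cam=="scene": cv2.imwrite("pics/s3.png",cv2.resize(p[180:380,180:380],(600,600)))
    r,c=np.nonzero(d>0);w=px2w(cam,np.c_[c,r],d[r,c],info=i); s=(w-o["ee_pos"])@R
    for lo,hi in((.115,.12),(.13,.145),(.145,.16)):
        k=(s[:,2]>lo)&(s[:,2]<hi)&(np.hypot(s[:,0],s[:,1])<.04); q=s[k]
        if k.sum()>15: print(cam,lo,k.sum(),circ(q[:,:2]))
    k=(np.hypot(s[:,0],s[:,1])<.03)&(s[:,2]>.1)&(s[:,2]<.19);print("lowest",np.percentile(s[k,2],[98,99.5]) if k.any() else "")
    for r in arm.trace(cam,"pan")[:1]:
        w=cloud(cam,r["mask"],d,i); b=w[(w[:,2]>.044)&(w[:,2]<.054)&(w[:,1]<.345)]
        if len(b)>20: print(cam,"pan rim",circ(b[:,:2]))
go([.498,.264,.18],Rdip(85,0))
E
```

```text
scene 0.115 49 (array([-0.00112349, -0.0009247 ]), np.float64(0.011418110050466333))
scene 0.13 98 (array([-0.00046144, -0.0006152 ]), np.float64(0.023044095967669133))
scene 0.145 95 (array([-8.70418461e-06, -2.75152350e-04]), np.float64(0.022313036737247754))
lowest [0.16580794 0.16798113]
scene pan rim (array([0.49819272, 0.26251243]), np.float64(0.0772826135027393))
top 0.115 66 (array([ 0.002478 , -0.0014551]), np.float64(0.016841507027991472))
top 0.13 32 (array([ 0.00273696, -0.00091159]), np.float64(0.02301990566443071))
top 0.145 52 (array([ 0.00274811, -0.00146073]), np.float64(0.02263326700685499))
lowest [0.16126951 0.16406932]
top pan rim (array([0.49903147, 0.26183465]), np.float64(0.07730759053382429))
wrist 0.115 978 (array([ 0.00352843, -0.00191773]), np.float64(0.017388764099955527))
wrist 0.13 145 (array([ 0.00346482, -0.00198102]), np.float64(0.023116964284510533))
wrist 0.145 247 (array([ 0.00302953, -0.00195454]), np.float64(0.022910369344491612))
lowest [0.15726308 0.16049351]
wrist pan rim (array([0.49918604, 0.26088554]), np.float64(0.07720051809948111))
t 13.72 pos [0.4995 0.264  0.264 ] F [ 0.32 -0.3  -1.35] gap 0.294 ff 59.9
shift mm [-1.9  0.2 84. ] turn deg [-0.1 -0.3  0. ]
ROW [-0.0064, 0.0007, 0.28] [-0.0003, -0.0016, 0.0001] rows>= 2.0
```

View pics/s3.png

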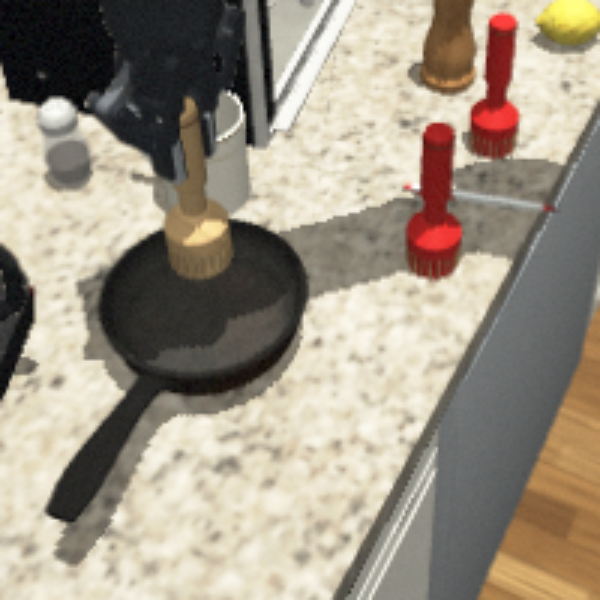

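The picture shows the brush upright at (200,240), over the middle of the bowl at (205,305). Contact should come at a TCP height of about 0.170 m, so I go to 0.176 and then creep.

```bash
python3 -m pendant '[-0.006,0,0.08,0,0,0,1,-0.006,0,0.16,0,0,0,1,-0.006,0,0.24,0,0,0,1,-0.006,0,0.285,0,0,0,1,-0.006,0,0.293,0,0,0,1]'|grep -E 'pos|contact';  python3 -m pendant '[0,0,0.004,0,0,0,1,0,0,0.008,0,0,0,1,0,0,0.008,0,0,0,1]'|grep -E 'pos|contact'
```

```text
ee_pos: [0.4965, 0.2633, 0.173]
contact_force: [-0.4, -0.4, -2.3]
ee_pos: [0.4979, 0.2646, 0.1736]
contact_force: [-0.1, 1.0, -0.9]
```

```bash
python3 -m pendant '[0,0,0.003,0,0,0,1,0,0,0.005,0,0,0,1,0,0,0.005,0,0,0,1]'|grep -E 'pos|contact'
```

```text
ee_pos: [0.4974, 0.2643, 0.1712]
contact_force: [-0.3, -0.7, -1.0]
```

```bash
python3 -m pendant '[0,0,0.003,0,0,0,1,0,0,0.004,0,0,0,1]'|grep -E 'pos|contact'
```

```text
ee_pos: [0.4978, 0.2643, 0.1711]
contact_force: [-2.0, -2.6, 12.3]
```

```bash
python3 -m pendant '[0,0,-0.002,0,0,0,1,0,0,-0.002,0,0,0,0.55,0,0,-0.002,0,0,0,0.4,0,0,-0.002,0,0,0,0,0,0,-0.002,0,0,0,0]'; python3 -m pendant '[0,0,-0.002,0,0,0,0,0,0,-0.002,0,0,0,0,0,0,-0.002,0,0,0,0,0,0,-0.002,0,0,0,0,0,0,-0.002,0,0,0,0]'
```

```text
time: 15.22
ee_pos: [0.4971, 0.2642, 0.17]
ee_rot: [[0.996, -0.086, 0.002], [-0.086, -0.996, -0.0], [0.002, 0.0, -1.0]]
contact_force: [0.3, 0.1, -0.6]
finger_gap: 0.842
finger_force: 0.0
time: 15.63
ee_pos: [0.4972, 0.2642, 0.1707]
ee_rot: [[0.996, -0.086, 0.003], [-0.086, -0.996, -0.0], [0.003, 0.0, -1.0]]
contact_force: [0.0, -0.8, -0.0]
finger_gap: 1.0
finger_force: 0.0
```

Released. I rise straight up and check.

```bash
python3 -m pendant '[0,0,-0.06,0,0,0,0,0,0,-0.16,0,0,0,0,0,0,-0.28,0,0,0,0,0,0,-0.4,0,0,0,0,0,0,-0.5,0,0,0,0]' | grep -E 'pos|contact'; python3 -m pendant '[0,0,0,0,0,0,0,0,0,0,0,0,0,0,0,0,0,0,0,0,0]' >/dev/null
python3 - <<'E'
from h import *
for cam in("scene","top"):
    p,d=arm.grab_frame(cam)
    if cam=="scene": cv2.imwrite("pics/s4.png",cv2.resize(p[180:380,180:380],(600,600)))
    r,c=np.nonzero(d>0);w=px2w(cam,np.c_[c,r],d[r,c]); w=w[np.hypot(w[:,0]-.498,w[:,1]-.263)<.04]
    for lo,hi in((.015,.04),(.09,.14),(.145,.16)):
        q=w[(w[:,2]>lo)&(w[:,2]<hi)]; print(cam,lo,len(q),circ(q[:,:2]) if len(q)>10 else "")
print(arm.observe()["time"])
E
```

```text
ee_pos: [0.4968, 0.2645, 0.3232]
contact_force: [1.1, 1.1, -0.4]
scene 0.015 125 (array([0.49858963, 0.26282208]), np.float64(0.022955943056808446))
scene 0.09 187 (array([0.49751839, 0.2649619 ]), np.float64(0.012123958231305174))
scene 0.145 92 (array([0.49638336, 0.26625559]), np.float64(0.00899137571863039))
top 0.015 50 (array([0.49847803, 0.26286436]), np.float64(0.023243558809194497))
top 0.09 91 (array([0.49821354, 0.26299461]), np.float64(0.0123243468088186))
top 0.145 94 (array([0.49711219, 0.26214599]), np.float64(0.008770539058093657))
16.4
```

View pics/s4.png

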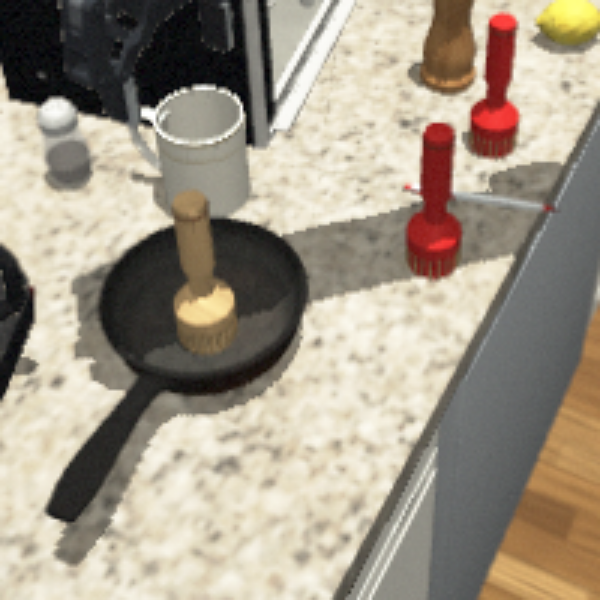

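The brush stands upright in the middle of the pan, head at (207,315), with the pan and mug unmoved and the gripper clear.

```bash
python3 -c "
from workcell import arm
print(arm.close_job())"
```

```text
the job is handed in; nothing more can be done
None
```

I handed the job in at about 16.4 s: the brush was held on the soap at about 12 N for over a second, drawn out and released standing upright in the middle of the pan, with no sign that the pan, mill or mug moved; the hand-in gave no verdict.

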